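# Reset the tripped cut-out of a block heater

## Task

The block heater's over-temperature cut-out has tripped. With a fingertip push the splash cover aside so that the round well in the deck is wholly open, reach into the well and press the sunken reset button fully home (it stays in), then push the cover back against its stop so that it covers the well again. Only push and press: do not grip the cover's tab, and leave the tubes, dishes, jar, flask and tip box where they stand.

Things in the scene. Friction and masses are not known exactly. Their poses are not given: they have to be found in the camera images.
- heater: steel dry-block heater, fixed, 280 (its x) x 240 (its y) x 100 mm high. Origin under its centre, z up; its front, a blue panel with two black knobs (16 mm proud, tops 23 mm below the deck), faces -x, to the robot. The front 160 mm of its top is a flat deck 100 mm above the bench; behind it an aluminium block with tubes begins 30 mm behind the centre
- well_mouth (a point): centre of the mouth of the round reset well in the deck, at (-62, 50, 100) mm in the heater's frame. The well is 46 mm in dia, with straight walls and a 2.5 mm chamfer, and its floor is 23 mm below the deck. At the start the splash cover hides it
- reset (a joint): travel (m) of the white round reset button, 22 mm dia, in the middle of the well: 0 = tripped, its top 13 mm below the deck; 0.007 = fully home, its top 20 mm below the deck. It moves straight down with about 4 N, has no spring, and stays where it is pushed
- reset_top (a point): centre of the top face of the reset button; moves with it
- cover (a joint): angle (rad) of the splash cover, a grey plate over the well: 56 mm round end, 20 mm wide arm to the pivot, 3 mm thick, upper face 5 mm above the deck. 0 = at its stop, squarely over the well (points from pivot to the heater's +x); grows clockwise seen from above, towards the heater's -y; stop at 1.8. From 1.2 on the well is wholly open. Friction of 0.05 N m holds it where left
- cover_pivot (a point): the cover's pivot screw at deck height, at (-110, 50, 100) mm in the heater's frame, 48 mm in front of the well's centre, 30 mm behind the heater's front edge. Its boss is 18 mm in dia and stands 11 mm above the deck
- cover_tab (a point): middle of the cover's upright tab, 62 mm from the pivot along the cover and 14 mm above the deck. The tab is a flat fin 20 mm long (along the cover, its x), 5 mm thick (across) and 18 mm high, from 5 to 23 mm above the deck; push on its flat sides to swing the cover
- tube_a: capped test tube, 16 mm dia (cap 20 mm), 106 mm long, standing in the front row of the heater's block, about 60 mm proud of the deck; origin at its foot
- tube_b: a like tube in the block's rear row
- tube_c: a like tube in the block's front row
- dish_small: closed glass Petri dish, 55 mm dia, 15 mm high, standing on the right front part of the heater's deck; origin under its centre
- dish_large: closed glass Petri dish, 94 mm dia, 19 mm high, on the bench left of the heater; origin under its centre
- jar: amber glass jar, 84 mm dia, 130 mm high, on the bench left of the heater; origin under its centre
- flask: conical glass flask, 82 mm dia, 112 mm high, on the bench right of the heater; origin under its centre
- tip_box: white pipette-tip box with clear lid, 85 x 120 x 57 mm, on the bench right of the heater; origin under its centre

How it is judged:
By the outcome, as a careful person would: the job done as asked, in the order asked, and still so for the second after the job is handed in, with the robot touching nothing.
It also fails if it takes over 61 s, if anything falls off the work surface, if the arm or the gripper's body presses on something with over 40 N, if the wrist force passes 120 N, or if a joint passes its speed limit or range.

## Robot

A 6-joint arm with a two-finger parallel gripper is mounted at the origin on the work surface. World frame = base frame: x ahead of the robot, y to its left, z up, the work surface at z = 0. Lengths are in m, angles in rad, forces in N, time in s.
With the tool pointing down it reaches from about 0.275 to 1 m from the base axis. Payload 8.4 kg.
Tool frame: the origin (TCP) lies midway between the tips of the shut fingers; the grasp point (between the pads) lies 19 mm behind it; z points along the fingers, y is the direction in which the jaws open and shut (so a half turn about z gives the same grasp; the last joint's range is limited). The gripper opens to 85 mm and grips with 20 to 120 N. Pads are 22 mm wide; open, the fingers measure 114 mm over their backs; the gripper's body (76 mm by 85 mm) begins 54 mm behind the grasp point. The pads swing forward as they close: fully open they stand 13 mm farther back than shut.
Start: joints at [-1.145, 0.353, 1.633, -0, 1.155, -0.002], TCP at [0.259, -0.569, 0.231] pointing down, gripper open.
Joint ranges: [-2.63, 2.63], [-0.92, 2.1], [0.06, 2.66], [-1.3, 4.44], [0, 2.69], [-3.02, 3.02]. Speed limits (rad/s): [2.22, 2.22, 2.79, 3.14, 3.14, 3.14].

## Interface

Orientations are given as a 3x3 rotation matrix whose columns are the frame's x, y, z axes.
In Python, from cell import robot gives the robot as it stands.
- The arm moves only by the tool apply_moves, never from a script. Its arguments are lists of equal length, an entry for each row: "xyz": the shift along the world's x, y, z in units of 30 mm (1.0 is 30 mm), a list of three; "dr": the turn, a rotation vector about the world's x, y, z in units of 8 degrees (1.0 is 8 degrees), a list of three; "grip": the gripper's target within -1 to 1 (fully open at 1, half-way at 0, shut at -1). A call has 1 to 10 rows; each row shifts and turns the commanded pose from where the row before left it; what a row does not reach is not made up. A row lasts 1/10 s, in which the tool goes at most 50 mm and 8.59 degrees, less where a joint would pass 70% of its speed; a pose out of reach is approached as far as the arm can. A call is refused whole if a number of a shift passes 1 or a number of a turn 1, either way. A call with a gripper value outside its range is refused whole. The fingers move at their own pace and stop on an object; the grip force is fixed at half the most. Time passes only in rows, so rows that do not move let the fingers close. It gives the time, the measured TCP pose, the force and the opening at its end, in the units of the state.
- robot.get_state(): the state, without advancing time (a new reading comes with each control period).
- robot.snapshot(name): name is "side" or "top"; returns a dict with "img" (420x560x3 uint8, red, green, blue), "fx", "fy", "cx", "cy" (pixels), "dist_coeffs" ([k1, k2, p1, p2, k3] as OpenCV has them; the pictures are not rectified), "eye" and "attitude" of the camera in the world. Camera axes: x right, y down, z forward; pixel columns grow to the right and rows downward; lengths in m; the calibration is good to about 2 mm. A picture is of the moment at which its call begins. There is no depth.
- robot.close_job(): hands the job in, once; it reports no verdict.
Trained networks look in the newest picture that a camera, given by its name, has taken for a name from the list of things; names that differ only in an ending like _2 or _b are one class to them, and where a whole thing is asked for, a point or a joint stands for the part that bears it (a point fixed in the world has none). Each returns a list of dicts, best first, with "p" (0 to 1); they miss things now and then, are a little off and sometimes report something else, mostly with a low value. They report only what shows in the picture. A call takes as long as a camera call.
- robot.spot_in(camera, thing): "point" ([x, y, z] in m, in world coordinates, good to about 4 mm: the middle of the surface that is visible of it).
The state is a dict: "clock": time; "joints": joint angles; "joint_velocities": joint speeds; "joint_efforts": joint torques, N m; "position": TCP position; "tcp_rot": TCP orientation; "force": force on the tool from outside, world axes, zero at the start; "moment": the same for the moment, N m; "opening": finger opening in m.
Only numpy, scipy, OpenCV 4.12 (cv2) and the standard library are available. Lean on these libraries where they do the work, as an engineer would, in place of code of your own. Each camera call takes 0.05 s, during which the arm holds its last target. There are 200 camera calls.

## Working session

There is one attempt and no reset: what is moved stays moved. The work goes in short steps, Python scripts to look and compute and a tool call to move; the robot and the scene stay as the last step left them, time stands still between calls to the robot, and variables do not carry over. Pictures are saved under pics/ and viewed, about 8 in all and at most 12, crops included, and the job is handed in when it is done.

Besides the shell and the picture viewer there is one more tool, called after ">>>" as name(argument=value, ...) on one line, values as JSON. apply_moves: Moves the arm, as the interface text tells. Its arguments: {"type":"object","properties":{"xyz":{"type":"array","items":{"type":"array","items":{"type":"number"}}},"dr":{"type":"array","items":{"type":"array","items":{"type":"number"}}},"grip":{"type":"array","items":{"type":"number"}}},"required":["xyz","dr","grip"]}

```bash
mkdir -p pics; cat > h.py <<'E'
from cell import robot
import numpy as np, cv2
def snap(n,f=None):
    s=robot.snapshot(n)
    if f: cv2.imwrite('pics/'+f,cv2.cvtColor(s['img'],cv2.COLOR_RGB2BGR))
    return s
def K(s): return np.array([[s['fx'],0,s['cx']],[0,s['fy'],s['cy']],[0,0,1.]])
def R(s):
    return np.array(s['attitude']).reshape(3,3)
def proj(s,P):
    P=np.atleast_2d(P); c=(P-np.array(s['eye']))@R(s)
    return cv2.projectPoints(c,np.zeros(3),np.zeros(3),K(s),np.array(s['dist_coeffs']))[0].reshape(-1,2)
def atz(s,uv,z):
    u=cv2.undistortPoints(np.array([[uv]],float),K(s),np.array(s['dist_coeffs']))[0,0]
    d=R(s)@np.array([u[0],u[1],1]); e=np.array(s['eye']); return e+d*(z-e[2])/d[2]
E
python3 - <<'E'
from h import *
for n in('top','side'):
    s=snap(n,n+'0.png'); print(n,s['eye'],s['attitude'],s['fx'])
    for t in('heater','well_mouth','cover','cover_pivot','cover_tab','reset_top','dish_small','tube_a','jar','flask','tip_box','dish_large'):
        try: print(t,[(np.round(d['point'],3).tolist(),round(d['p'],2)) for d in robot.spot_in(n,t)[:3]])
        except Exception as e: print(t,e)
print(robot.get_state())
E
```

```text
top [ 4.64461884e-01 -7.54663698e-04  1.06929490e+00] [[ 0.00573987 -0.99121294  0.13215129]
 [-0.99994493 -0.00685037 -0.00795014]
 [ 0.00878557 -0.13209838 -0.99119768]] 459.94229884073536
heater [([0.592, 0.039, 0.099], 0.57)]
well_mouth [([0.59, 0.033, 0.1], 0.84)]
cover [([0.525, 0.073, 0.102], 0.85)]
cover_pivot [([0.597, 0.034, 0.098], 0.7)]
cover_tab [([0.532, 0.078, 0.104], 0.69)]
reset_top [([0.554, -0.048, 0.114], 0.24), ([0.666, -0.139, 0.051], 0.21)]
dish_small [([0.556, -0.05, 0.113], 0.63)]
tube_a [([0.636, 0.108, 0.162], 0.47)]
jar [([0.642, 0.256, 0.13], 0.8)]
flask [([0.666, -0.142, 0.049], 0.94)]
tip_box [([0.558, -0.199, 0.057], 0.67), ([0.524, 0.076, 0.106], 0.46)]
dish_large [([0.503, 0.207, 0.015], 0.81)]
side [0.3892176  0.73629472 0.66044389] [[-0.95995077 -0.16681388  0.22509475]
 [-0.28014701  0.5615118  -0.77860269]
 [ 0.00348838 -0.81047988 -0.58575609]] 492.3335977923578
heater [([0.574, 0.112, 0.096], 0.98)]
well_mouth [([0.579, 0.113, 0.1], 0.75)]
cover [([0.525, 0.082, 0.105], 0.84)]
cover_pivot [([0.641, 0.294, 0.101], 0.26)]
cover_tab [([0.527, 0.08
[... 466 characters left out ...]
.15517187e+00, -2.39363736e-03]), 'joint_velocities': array([8.11219679e-05, 3.43127925e-04, 3.36113684e-04, 6.87713602e-04,
       2.38257762e-04, 2.50157076e-04]), 'joint_efforts': array([-1.41657067e-03, -6.05172944e+01, -3.42438412e+01,  1.73546964e-04,
        1.02305232e-03,  3.41080738e-05]), 'position': array([ 0.25928796, -0.5687005 ,  0.23127629]), 'tcp_rot': array([[ 9.09898470e-01,  4.14831018e-01,  1.81617408e-05],
       [ 4.14831019e-01, -9.09898470e-01, -1.19362844e-05],
       [ 1.15737991e-05,  1.83948603e-05, -1.00000000e+00]]), 'force': array([-0.65118859, -0.65513519, -0.2965342 ]), 'moment': array([ 0.03230627, -0.0324064 , -0.04358385]), 'opening': 0.08502256125331577}
```

View pics/top0.png

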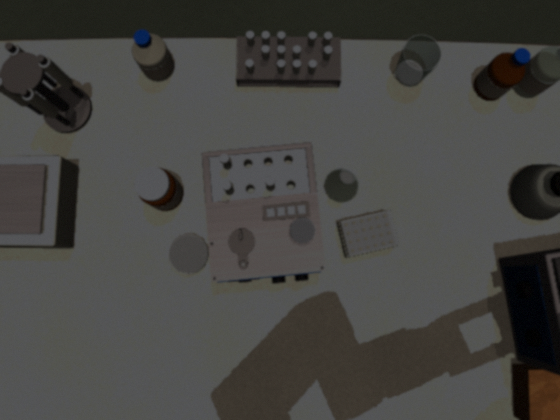

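View pics/side0.png

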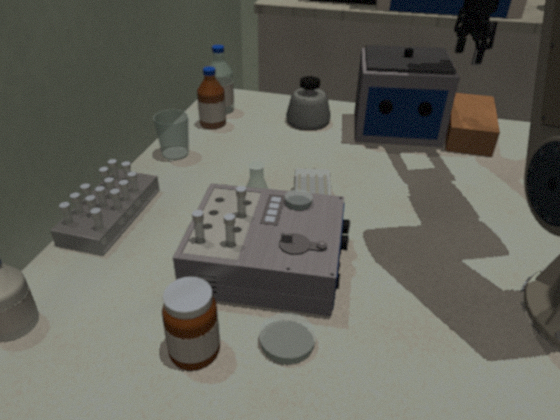

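```bash
python3 - <<'E'
import cv2,numpy as np
a=cv2.imread('pics/top0.png')[135:290,190:335]; b=cv2.imread('pics/side0.png')[175:310,170:360]
f=lambda i,k:cv2.convertScaleAbs(cv2.resize(i,None,fx=k,fy=k,interpolation=cv2.INTER_CUBIC),alpha=1.7)
A=f(a,3.8);B=f(b,4)
cv2.imwrite('pics/c1.png',A);cv2.imwrite('pics/c2.png',B);print(A.shape,B.shape)
E
```

```text
(589, 551, 3) (540, 760, 3)
```

View pics/c1.png

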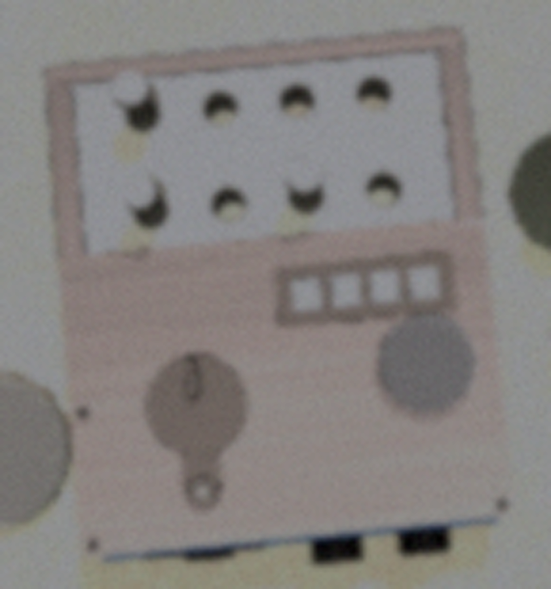

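View pics/c2.png

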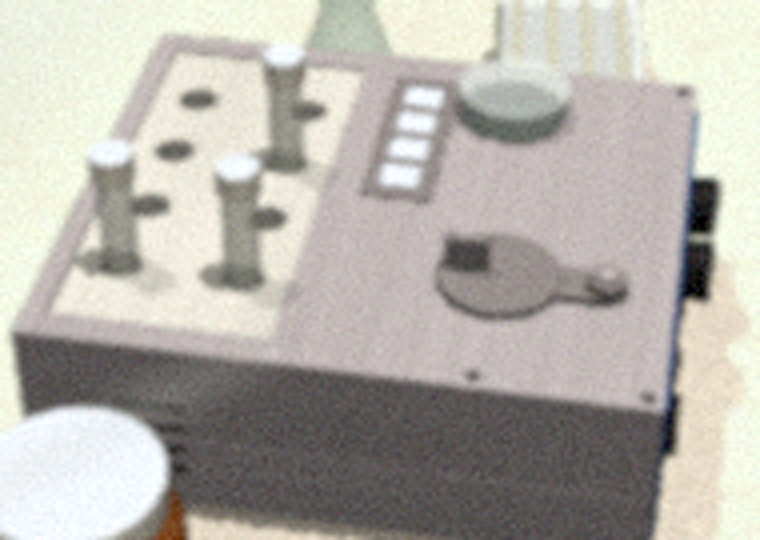

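```bash
cat > fit.py <<'E'
from h import *
from scipy.optimize import least_squares
T=snap('top');S=snap('side')
ct=lambda *p:np.array(p)/3.8+[190,135]-.37
cs=lambda *p:np.array(p)/4+[170,175]-.37
obs=[(T,(140,120,100),ct(47,70)),(T,(140,-120,100),ct(460,30)),(T,(-140,-120,100),ct(509,518)),(T,(-140,120,100),ct(84,558)),
(T,(-110,50,111),ct(202,490)),(T,(-62,50,105),ct(196,404)),
(S,(140,120,100),cs(15,331)),(S,(140,-120,100),cs(167,38)),(S,(-140,-120,100),cs(697,89)),(S,(-140,120,100),cs(658,410)),
(S,(-110,50,111),cs(606,272)),(S,(-62,50,105),cs(498,272))]
def H(p,q):
    c,s=np.cos(p[2]),np.sin(p[2]); return np.array([p[0]+c*q[0]-s*q[1],p[1]+s*q[0]+c*q[1],q[2]])
m=lambda q:np.array(q)/1000
f=lambda p:np.concatenate([(proj(s,H(p,m(q)))[0]-uv) for s,q,uv in obs])
r=least_squares(f,[.6,.03,0.05],loss='soft_l1')
p=r.x; print(p.round(4),np.degrees(p[2])); print(f(p).reshape(-1,2).round(1).tolist())
np.save('p.npy',p)
for n,q in dict(well=(-62,50,100),pivot=(-110,50,100),tab=(-48,50,114)).items(): print(n,H(p,m(q)).round(4))
E
python3 fit.py
```

```text
[0.5984 0.0376 0.0992] 5.681255210752143
[[-1.2, -1.5], [0.2, -0.9], [0.8, -0.2], [-1.6, 0.0], [-0.9, 0.4], [-1.0, 0.2], [-1.6, -1.7], [-0.6, -2.9], [0.9, -1.4], [1.7, -0.1], [0.9, -0.1], [0.4, -0.8]]
well [0.5317 0.0812 0.1   ]
pivot [0.484  0.0765 0.1   ]
tab [0.5457 0.0826 0.114 ]
```

>>> apply_moves(xyz=[[0.42,0.98,0],[0.42,0.98,0],[0.42,0.98,0],[0.42,0.98,0],[0.42,0.98,0],[0.42,0.98,0],[0.42,0.98,0],[0.42,0.98,0],[0.42,0.98,0],[0.42,0.98,0]], dr=[[0,0,0.45],[0,0,0.45],[0,0,0.45],[0,0,0.45],[0,0,0.45],[0,0,0.45],[0,0,0.45],[0,0,0.45],[0,0,0.45],[0,0,0.45]], grip=[-1,-1,-1,-1,-1,-1,-1,-1,-1,-1])

```text
clock: 2.4
position: [0.3857, -0.2735, 0.2315]
tcp_rot: [[0.49, 0.872, 0.0], [0.872, -0.49, -0.0], [-0.0, 0.0, -1.0]]
force: [0.7, 0.7, -0.6]
opening: 0.0002
```

>>> apply_moves(xyz=[[0.42,0.98,0],[0.42,0.98,0],[0.42,0.98,0],[0.42,0.98,0],[0.42,0.98,0],[0.42,0.98,0],[0.42,0.98,0],[0.42,0.98,0],[0.42,0.98,0],[0.42,0.98,0]], dr=[[0,0,0.45],[0,0,0.45],[0,0,0.45],[0,0,0.45],[0,0,0.45],[0,0,0.45],[0,0,0.45],[0,0,0.45],[0,0,0.45],[0,0,0.44]], grip=[-1,-1,-1,-1,-1,-1,-1,-1,-1,-1])

```text
clock: 3.4
position: [0.5117, 0.0206, 0.2314]
tcp_rot: [[-0.115, 0.993, 0.0], [0.993, 0.115, -0.0], [-0.0, 0.0, -1.0]]
force: [0.3, 0.5, -0.2]
opening: 0.0001
```

>>> apply_moves(xyz=[[0.3,0.9,0],[0.3,0.9,0],[0.3,0.7,0],[0,0,0],[0,0,0]], dr=[[0,0,0],[0,0,0],[0,0,0],[0,0,0],[0,0,0]], grip=[-1,-1,-1,-1,-1])

```text
clock: 3.9
position: [0.5381, 0.0944, 0.2311]
tcp_rot: [[-0.113, 0.994, -0.0], [0.994, 0.113, -0.0], [-0.0, -0.001, -1.0]]
force: [-0.5, -0.4, -0.2]
opening: -0.0001
```

>>> apply_moves(xyz=[[0.16,0.53,0],[0,0,-0.9],[0,0,-0.9],[0,0,-0.9],[0,0,-0.6],[0,0,-0.4],[0,0,-0.25],[0,0,0],[0,0,0]], dr=[[0,0,0],[0,0,0],[0,0,0],[0,0,0],[0,0,0],[0,0,0],[0,0,0],[0,0,0],[0,0,0]], grip=[-1,-1,-1,-1,-1,-1,-1,-1,-1])

```text
clock: 4.8
position: [0.5436, 0.1103, 0.1135]
tcp_rot: [[-0.112, 0.994, 0.001], [0.994, 0.112, 0.0], [0.0, 0.001, -1.0]]
force: [-0.4, -1.0, 0.3]
opening: 0.0002
```

```bash
python3 - <<'E'
from h import *
f=lambda i,k:cv2.convertScaleAbs(cv2.resize(i[:,:,::-1],None,fx=k,fy=k,interpolation=cv2.INTER_CUBIC),alpha=1.5)
S=snap('side');T=snap('top')
a=f(S['img'][140:310,170:370],3);b=f(T['img'][170:290,190:335],1.6)
b=cv2.copyMakeBorder(b,0,a.shape[0]-b.shape[0],0,0,cv2.BORDER_CONSTANT)
o=np.hstack([a,b])[:, :800];cv2.imwrite('pics/v1.png',o);print(o.shape)
E
```

```text
(510, 800, 3)
```

View pics/v1.png

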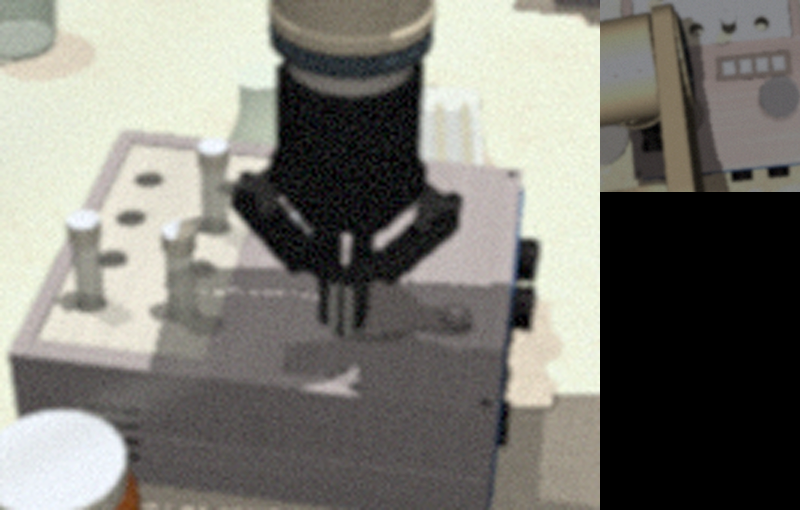

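```bash
cat > arc.py <<'E'
from h import *
import sys
a0,a1,n,off=map(float,sys.argv[1:5]); z=float(sys.argv[5]); n=int(n)
p=np.load('p.npy');st=robot.get_state();pos=st['position'];R_=st['tcp_rot']
c,s=np.cos(p[2]),np.sin(p[2]);M=np.array([[c,-s],[s,c]])
piv=p[:2]+M@[-.110,.050]
th=np.linspace(a0,a1,n+1)
W=np.array([piv+M@(.062*np.array([np.cos(t),-np.sin(t)])+off*np.array([np.sin(t),np.cos(t)])) for t in th])
yaw=np.degrees(np.arctan2(R_[1,0],R_[0,0]))
print('to start',((np.r_[W[0],z]-pos)/.03).round(2),'turn',((np.degrees(p[2]-a0)+90-yaw)/8).round(2),pos.round(4))
print((np.diff(W,axis=0)/.03).round(2).tolist(),'turn/row',-(np.degrees(th[1]-th[0])/8).round(3))
E
python3 arc.py 0 1.5 20 .0135 .110
```

```text
to start [ 0.02 -0.48 -0.12] turn -0.09 [0.5438 0.1103 0.1137]
[[0.04, -0.15], [0.03, -0.16], [0.02, -0.16], [0.01, -0.16], [-0.0, -0.16], [-0.02, -0.16], [-0.03, -0.16], [-0.04, -0.15], [-0.05, -0.15], [-0.06, -0.15], [-0.07, -0.14], [-0.08, -0.14], [-0.09, -0.13], [-0.1, -0.12], [-0.11, -0.11], [-0.12, -0.1], [-0.13, -0.1], [-0.13, -0.09], [-0.14, -0.08], [-0.14, -0.06]] turn/row -0.537
```

>>> apply_moves(xyz=[[0,0,-0.12],[0,-0.12,0],[0,-0.12,0],[0,-0.12,0],[0.02,-0.12,0],[0,0,0],[0.04,-0.15,0],[0.03,-0.16,0],[0.02,-0.16,0],[0.01,-0.16,0]], dr=[[0,0,-0.09],[0,0,0],[0,0,0],[0,0,0],[0,0,0],[0,0,0],[0,0,-0.54],[0,0,-0.54],[0,0,-0.54],[0,0,-0.54]], grip=[-1,-1,-1,-1,-1,-1,-1,-1,-1,-1])

```text
clock: 5.9
position: [0.5471, 0.0769, 0.1093]
tcp_rot: [[0.204, 0.979, 0.001], [0.979, -0.204, 0.0], [0.001, 0.001, -1.0]]
force: [1.5, 1.6, 0.2]
opening: -0.0002
```

>>> apply_moves(xyz=[[0,-0.16,0],[-0.02,-0.16,0],[-0.03,-0.16,0],[-0.04,-0.15,0],[-0.05,-0.15,0],[-0.06,-0.15,0],[-0.07,-0.14,0],[-0.08,-0.14,0],[-0.09,-0.13,0],[-0.1,-0.12,0]], dr=[[0,0,-0.54],[0,0,-0.54],[0,0,-0.54],[0,0,-0.54],[0,0,-0.54],[0,0,-0.54],[0,0,-0.54],[0,0,-0.54],[0,0,-0.54],[0,0,-0.54]], grip=[-1,-1,-1,-1,-1,-1,-1,-1,-1,-1])

```text
clock: 6.9
position: [0.5309, 0.0331, 0.1094]
tcp_rot: [[0.819, 0.574, 0.001], [0.574, -0.819, 0.0], [0.001, 0.0, -1.0]]
force: [1.1, 1.5, -0.5]
opening: -0.0001
```

>>> apply_moves(xyz=[[-0.11,-0.11,0],[-0.12,-0.1,0],[-0.13,-0.1,0],[-0.13,-0.09,0],[-0.14,-0.08,0],[-0.14,-0.06,0],[0,0,0],[0,0,0]], dr=[[0,0,-0.54],[0,0,-0.54],[0,0,-0.54],[0,0,-0.54],[0,0,-0.54],[0,0,-0.54],[0,0,0],[0,0,0]], grip=[-1,-1,-1,-1,-1,-1,-1,-1])

```text
clock: 7.7
position: [0.5075, 0.0169, 0.1093]
tcp_rot: [[0.986, 0.164, 0.0], [0.164, -0.986, 0.0], [0.0, -0.0, -1.0]]
force: [0.8, 0.5, -0.7]
opening: 0.0
```

```bash
cat > v.py <<'E'
from h import *
import sys
f=lambda i,k:cv2.convertScaleAbs(cv2.resize(i[:,:,::-1],None,fx=k,fy=k,interpolation=cv2.INTER_CUBIC),alpha=1.6)
S=snap('side');T=snap('top')
a=f(S['img'][170:310,210:360],2.6);b=f(T['img'][170:290,190:335],2.6)
h=max(a.shape[0],b.shape[0]);P=lambda i:cv2.copyMakeBorder(i,0,h-i.shape[0],0,0,cv2.BORDER_CONSTANT)
o=np.hstack([P(a),P(b)]);cv2.imwrite('pics/'+sys.argv[1],o);print(o.shape)
for n in('side','top'):
  for t in('cover_tab','reset_top','well_mouth'): print(n,t,[(np.round(d['point'],3).tolist(),round(d['p'],2)) for d in robot.spot_in(n,t)[:2]])
E
python3 v.py v2.png
```

```text
(364, 767, 3)
side cover_tab [([0.491, 0.035, 0.108], 0.88), ([0.581, 0.116, 0.093], 0.44)]
side reset_top []
side well_mouth [([0.58, 0.116, 0.099], 0.58)]
top cover_tab []
top reset_top []
top well_mouth [([0.659, 0.031, 0.098], 0.64)]
```

View pics/v2.png

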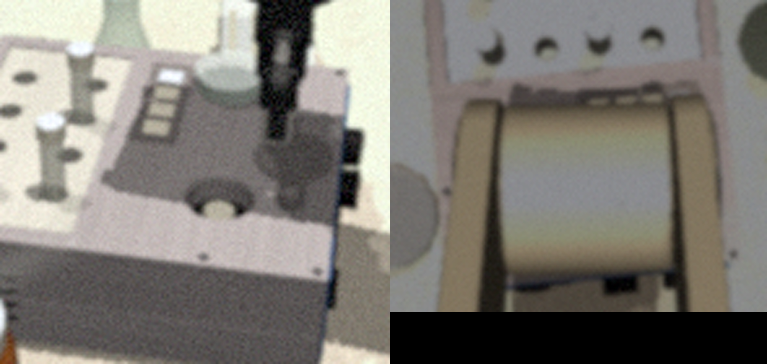

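>>> apply_moves(xyz=[[0.3,0.05,0],[0.1,0,0.1],[0,0,0.6],[0,0,0.9],[0,0,0.6],[0,0,0]], dr=[[0,0,0],[0,0,0],[0,0,0],[0,0,0],[0,0,0],[0,0,0]], grip=[-1,-1,-1,-1,-1,-1])

```text
clock: 8.7
position: [0.5215, 0.0185, 0.1778]
tcp_rot: [[0.987, 0.162, 0.005], [0.162, -0.987, 0.0], [0.005, 0.001, -1.0]]
force: [0.5, -0.4, 0.2]
opening: 0.0003
```

```bash
python3 - <<'E'
from h import *
p=np.load('p.npy')
S=snap('side');c,s=np.cos(p[2]),np.sin(p[2])
H=lambda x,y,z:np.array([p[0]+c*x-s*y,p[1]+s*x+c*y,z])
t=np.linspace(0,2*np.pi,60)
k=5;x0,y0=250,205;im=cv2.convertScaleAbs(cv2.resize(S['img'][y0:y0+80,x0:x0+110,::-1],None,fx=k,fy=k,interpolation=cv2.INTER_CUBIC),alpha=1.6)
def dr(r,z,col):
    P=np.array([H(-.062+r*np.cos(a),.05+r*np.sin(a),z) for a in t]);q=(proj(S,P)-[x0,y0]+.5)*k
    cv2.polylines(im,[q.astype(int)],True,col,1)
dr(.0255,.1,(0,255,0));dr(.011,.087,(0,0,255))
cv2.imwrite('pics/v3.png',im);print(robot.get_state()['position'],H(-.062,.05,.1))
print(robot.spot_in('side','reset_top'))
E
```

```text
[0.52058226 0.01850104 0.17632311] [0.53174678 0.08123241 0.1       ]
[{'point': [0.5379, 0.0801, 0.0877], 'p': 0.4}]
```

View pics/v3.png

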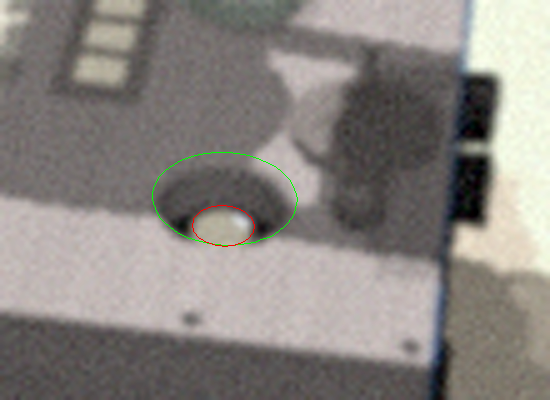

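>>> apply_moves(xyz=[[0.12,0.7,0],[0.12,0.7,0],[0.13,0.69,0],[0,0,0],[0,0,-0.7],[0,0,-0.7],[0,0,-0.6],[0,0,0],[0,0,0]], dr=[[0,0,0],[0,0,0],[0,0,0],[0,0,0],[0,0,0],[0,0,0],[0,0,0],[0,0,0],[0,0,0]], grip=[-1,-1,-1,-1,-1,-1,-1,-1,-1])

```text
clock: 9.7
position: [0.53, 0.0806, 0.1147]
tcp_rot: [[0.987, 0.162, -0.002], [0.162, -0.987, -0.0], [-0.002, 0.0, -1.0]]
force: [0.6, 0.3, 0.1]
opening: -0.0002
```

>>> apply_moves(xyz=[[0.05,0.02,0],[0,0,-0.2],[0,0,-0.2],[0,0,-0.2],[0,0,-0.15],[0,0,-0.05],[0,0,0]], dr=[[0,0,0],[0,0,0],[0,0,0],[0,0,0],[0,0,0],[0,0,0],[0,0,0]], grip=[-1,-1,-1,-1,-1,-1,-1])

```text
clock: 10.4
position: [0.5318, 0.0817, 0.0908]
tcp_rot: [[0.987, 0.162, -0.001], [0.162, -0.987, -0.0], [-0.001, -0.0, -1.0]]
force: [0.6, 0.4, 0.4]
opening: 0.0
```

No wall contact. Press in small steps.

>>> apply_moves(xyz=[[0,0,-0.1],[0,0,-0.05],[0,0,-0.05],[0,0,-0.05],[0,0,0]], dr=[[0,0,0],[0,0,0],[0,0,0],[0,0,0],[0,0,0]], grip=[-1,-1,-1,-1,-1])

```text
clock: 10.9
position: [0.5321, 0.0817, 0.0836]
tcp_rot: [[0.987, 0.162, 0.0], [0.162, -0.987, 0.0], [0.0, -0.0, -1.0]]
force: [0.2, 0.1, -0.6]
opening: -0.0004
```

>>> apply_moves(xyz=[[0,0,-0.04],[0,0,-0.04],[0,0,-0.04],[0,0,0]], dr=[[0,0,0],[0,0,0],[0,0,0],[0,0,0]], grip=[-1,-1,-1,-1])

```text
clock: 11.3
position: [0.5321, 0.0818, 0.08]
tcp_rot: [[0.987, 0.162, 0.0], [0.162, -0.987, 0.0], [0.0, -0.0, -1.0]]
force: [-0.1, 0.6, 3.9]
opening: -0.0001
```

>>> apply_moves(xyz=[[0,0,-0.03],[0,0,-0.03],[0,0,0]], dr=[[0,0,0],[0,0,0],[0,0,0]], grip=[-1,-1,-1])

```text
clock: 11.6
position: [0.5322, 0.0817, 0.0798]
tcp_rot: [[0.987, 0.162, 0.0], [0.162, -0.987, 0.0], [0.0, 0.0, -1.0]]
force: [-6.9, 0.1, 23.9]
opening: 0.0
```

>>> apply_moves(xyz=[[0,0,-0.03],[0,0,-0.03],[0,0,0]], dr=[[0,0,0],[0,0,0],[0,0,0]], grip=[-1,-1,-1])

```text
clock: 11.9
position: [0.5322, 0.0817, 0.0796]
tcp_rot: [[0.987, 0.162, 0.001], [0.162, -0.987, 0.0], [0.001, 0.0, -1.0]]
force: [-12.6, -1.5, 44.7]
opening: 0.0001
```

>>> apply_moves(xyz=[[0,0,0.2],[0,0,0.3],[0,0,0.6],[0,0,0.9],[0,0,0.9],[0,0,0.5],[-0.3,-0.7,0],[-0.3,-0.7,0],[-0.3,-0.7,0],[0,0,0]], dr=[[0,0,0],[0,0,0],[0,0,0],[0,0,0],[0,0,0],[0,0,0],[0,0,0],[0,0,0],[0,0,0],[0,0,0]], grip=[-1,-1,-1,-1,-1,-1,-1,-1,-1,-1])

```text
clock: 12.9
position: [0.5036, 0.017, 0.1782]
tcp_rot: [[0.987, 0.16, -0.001], [0.16, -0.987, -0.001], [-0.002, 0.0, -1.0]]
force: [0.5, 0.5, 0.2]
opening: -0.0004
```

```bash
python3 - <<'E'
from h import *
p=np.load('p.npy')
S=snap('side');c,s=np.cos(p[2]),np.sin(p[2])
H=lambda x,y,z:np.array([p[0]+c*x-s*y,p[1]+s*x+c*y,z])
t=np.linspace(0,2*np.pi,60)
k=6;x0,y0=250,195;im=cv2.convertScaleAbs(cv2.resize(S['img'][y0:y0+90,x0:x0+110,::-1],None,fx=k,fy=k,interpolation=cv2.INTER_CUBIC),alpha=1.9)
def dr(r,z,col):
    P=np.array([H(-.062+r*np.cos(a),.05+r*np.sin(a),z) for a in t]);q=(proj(S,P)-[x0,y0]+.5)*k
    cv2.polylines(im,[q.astype(int)],True,col,1)
dr(.011,.080,(0,0,255))
cv2.imwrite('pics/v4.png',im)
for th in (1.4,1.5,1.6): print(th,(proj(S,H(-.11+.062*np.cos(th),.05-.062*np.sin(th),.114))[0]-[x0,y0]+.5)*k)
print([ (d['point'],d['p']) for t in('cover_tab','reset_top') for d in robot.spot_in('side',t)])
E
python3 arc.py 1.5 0 20 -.0135 .110; python3 arc.py 1.5 0 20 -.028 .110 | head -1
```

```text
1.4 [420.85225145 150.749271  ]
1.5 [441.17120062 151.59125922]
1.6 [461.46754652 153.64944229]
[([0.492, 0.0332, 0.1047], 0.92)]
to start [-0.8  -0.2  -2.28] turn 0.06 [0.5053 0.019  0.1785]
[[0.16, -0.0], [0.16, 0.01], [0.16, 0.02], [0.15, 0.03], [0.15, 0.05], [0.15, 0.06], [0.14, 0.07], [0.14, 0.08], [0.13, 0.09], [0.12, 0.1], [0.12, 0.11], [0.11, 0.12], [0.1, 0.12], [0.09, 0.13], [0.08, 0.14], [0.07, 0.14], [0.06, 0.15], [0.05, 0.15], [0.04, 0.15], [0.02, 0.16]] turn/row 0.537
to start [-1.28 -0.28 -2.28] turn 0.06 [0.5053 0.019  0.1785]
```

View pics/v4.png

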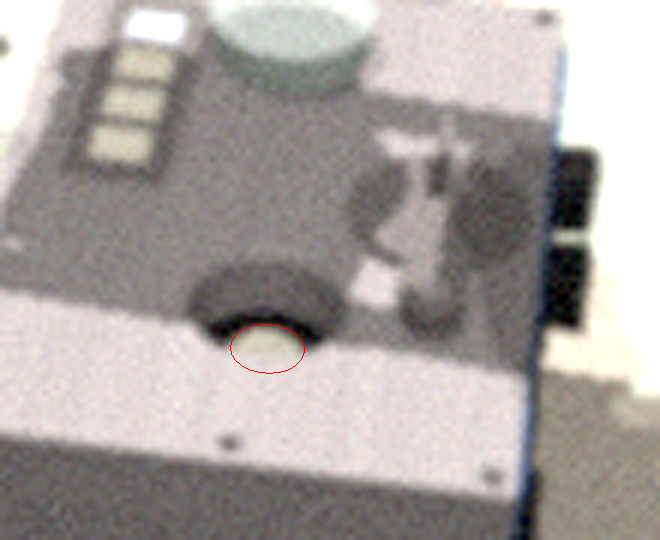

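>>> apply_moves(xyz=[[-0.5,-0.1,0],[-0.5,-0.1,0],[-0.35,-0.09,0],[0,0,0],[0,0,-0.7],[0,0,-0.7],[0,0,-0.6],[0,0,-0.2],[0,0,0],[0,0,0]], dr=[[0,0,0.06],[0,0,0],[0,0,0],[0,0,0],[0,0,0],[0,0,0],[0,0,0],[0,0,0],[0,0,0],[0,0,0]], grip=[-1,-1,-1,-1,-1,-1,-1,-1,-1,-1])

```text
clock: 14.05
position: [0.4652, 0.0101, 0.1131]
tcp_rot: [[0.985, 0.17, 0.001], [0.17, -0.985, 0.0], [0.001, 0.0, -1.0]]
force: [1.1, -0.8, 0.9]
opening: 0.0001
```

```bash
python3 arc.py 1.5 0 20 -.0135 .110|head -1
```

```text
to start [ 0.53  0.1  -0.1 ] turn -0.01 [0.4652 0.0101 0.1131]
```

>>> apply_moves(xyz=[[0.13,0.03,-0.1],[0.13,0.03,0],[0.13,0.02,0],[0.14,0.02,0],[0.16,0,0],[0.16,0.01,0],[0.16,0.02,0],[0.15,0.03,0],[0.15,0.05,0],[0.15,0.06,0]], dr=[[0,0,0],[0,0,0],[0,0,0],[0,0,0],[0,0,0.54],[0,0,0.54],[0,0,0.54],[0,0,0.54],[0,0,0.54],[0,0,0.54]], grip=[-1,-1,-1,-1,-1,-1,-1,-1,-1,-1])

```text
clock: 15.05
position: [0.5086, 0.018, 0.1095]
tcp_rot: [[0.81, 0.586, -0.0], [0.586, -0.81, -0.0], [-0.0, 0.0, -1.0]]
force: [-0.8, -0.0, 0.1]
opening: -0.0001
```

>>> apply_moves(xyz=[[0.14,0.07,0],[0.14,0.08,0],[0.13,0.09,0],[0.12,0.1,0],[0.12,0.11,0],[0.11,0.12,0],[0.1,0.12,0],[0.09,0.13,0],[0.08,0.14,0],[0.07,0.14,0]], dr=[[0,0,0.54],[0,0,0.54],[0,0,0.54],[0,0,0.54],[0,0,0.54],[0,0,0.54],[0,0,0.54],[0,0,0.54],[0,0,0.54],[0,0,0.54]], grip=[-1,-1,-1,-1,-1,-1,-1,-1,-1,-1])

```text
clock: 16.05
position: [0.5413, 0.0511, 0.1094]
tcp_rot: [[0.189, 0.982, -0.001], [0.982, -0.189, -0.0], [-0.0, -0.001, -1.0]]
force: [-1.3, -1.2, -0.5]
opening: -0.0005
```

>>> apply_moves(xyz=[[0.06,0.15,0],[0.05,0.15,0],[0.04,0.1,0],[0,0,0],[0,0,0]], dr=[[0,0,0.54],[0,0,0.54],[0,0,0.54],[0,0,0],[0,0,0]], grip=[-1,-1,-1,-1,-1])

```text
clock: 16.55
position: [0.546, 0.0632, 0.1095]
tcp_rot: [[-0.031, 1.0, 0.0], [1.0, 0.031, 0.0], [0.0, 0.0, -1.0]]
force: [-0.0, -0.5, -0.4]
opening: -0.0001
```

```bash
python3 arc.py 0 -0.1 2 -.0135 .110; python3 - <<'E'
from h import *
for i in range(3): S=snap('side'); print(robot.spot_in('side','cover_tab'),robot.get_state()['force'])
E
```

```text
to start [0.03 0.2  0.02] turn 0.49 [0.546  0.0632 0.1095]
[[0.01, 0.11], [0.0, 0.11]] turn/row 0.358
[{'point': [0.5306, 0.0777, 0.1087], 'p': 0.77}] [-0.02860518 -0.83802518 -0.51419379]
[{'point': [0.529, 0.0778, 0.104], 'p': 0.69}] [0.57330793 0.46127526 0.05399816]
[{'point': [0.5271, 0.0793, 0.106], 'p': 0.82}, {'point': [0.5382, -0.032, 0.1144], 'p': 0.5}] [ 0.0150971  -0.05641535  0.64624589]
```

Push on in small steps until the stop gives a clear reaction.

>>> apply_moves(xyz=[[0.02,0.08,0],[0.01,0.06,0],[0,0.04,0],[0,0,0]], dr=[[0,0,0.25],[0,0,0.25],[0,0,0],[0,0,0]], grip=[-1,-1,-1,-1])

```text
clock: 17.25
position: [0.5465, 0.0672, 0.1094]
tcp_rot: [[-0.103, 0.995, -0.0], [0.995, 0.103, -0.002], [-0.002, -0.001, -1.0]]
force: [-0.6, -8.0, 1.1]
opening: -0.0001
```

>>> apply_moves(xyz=[[0,0.04,0],[0,0.04,0],[0,0,0]], dr=[[0,0,0],[0,0,0],[0,0,0]], grip=[-1,-1,-1])

```text
clock: 17.55
position: [0.5465, 0.0677, 0.1094]
tcp_rot: [[-0.103, 0.995, -0.001], [0.995, 0.103, -0.005], [-0.005, -0.001, -1.0]]
force: [0.5, -20.2, 0.9]
opening: -0.0
```

>>> apply_moves(xyz=[[0,-0.2,0],[0,-0.4,0],[0,0,0],[0,0,0.6],[0,0,0.9],[0,0,0.9],[0,0,0.9],[0,0,0.5]], dr=[[0,0,0],[0,0,0],[0,0,0],[0,0,0],[0,0,0],[0,0,0],[0,0,0],[0,0,0]], grip=[-1,-1,-1,-1,-1,-1,-1,-1])

```text
clock: 18.35
position: [0.5475, 0.0532, 0.2258]
tcp_rot: [[-0.102, 0.995, 0.003], [0.995, 0.102, 0.001], [0.0, 0.003, -1.0]]
force: [-0.4, 0.7, -0.3]
opening: -0.0001
```

>>> apply_moves(xyz=[[-0.3,-0.95,0],[-0.3,-0.95,0],[-0.3,-0.95,0],[-0.3,-0.95,0],[-0.3,-0.95,0],[-0.3,-0.95,0],[-0.3,-0.95,0],[-0.3,-0.95,0],[-0.3,-0.95,0],[-0.3,-0.95,0]], dr=[[0,0,0],[0,0,0],[0,0,0],[0,0,0],[0,0,0],[0,0,0],[0,0,0],[0,0,0],[0,0,0],[0,0,0]], grip=[-1,-1,-1,-1,-1,-1,-1,-1,-1,-1])

```text
clock: 19.35
position: [0.4563, -0.233, 0.2236]
tcp_rot: [[-0.102, 0.995, 0.0], [0.995, 0.102, 0.0], [0.0, 0.0, -1.0]]
force: [0.3, 0.9, 0.6]
opening: 0.0002
```

>>> apply_moves(xyz=[[-0.3,-0.95,0],[-0.3,-0.95,0],[-0.3,-0.95,0],[0,0,0],[0,0,0]], dr=[[0,0,0],[0,0,0],[0,0,0],[0,0,0],[0,0,0]], grip=[-1,-1,-1,-1,-1])

```text
clock: 19.85
position: [0.4295, -0.3176, 0.2234]
tcp_rot: [[-0.1, 0.995, 0.0], [0.995, 0.1, 0.001], [0.001, 0.0, -1.0]]
force: [0.6, 0.4, -0.4]
opening: 0.0002
```

```bash
python3 v.py v5.png
```

```text
(364, 767, 3)
side cover_tab [([0.526, 0.08, 0.106], 0.8)]
side reset_top []
side well_mouth [([0.53, 0.082, 0.108], 0.7), ([0.574, 0.112, 0.103], 0.66)]
top cover_tab [([0.527, 0.073, 0.102], 0.65), ([0.555, -0.048, 0.112], 0.6)]
top reset_top []
top well_mouth [([0.588, 0.034, 0.101], 0.76), ([0.557, -0.048, 0.113], 0.47)]
```

View pics/v5.png

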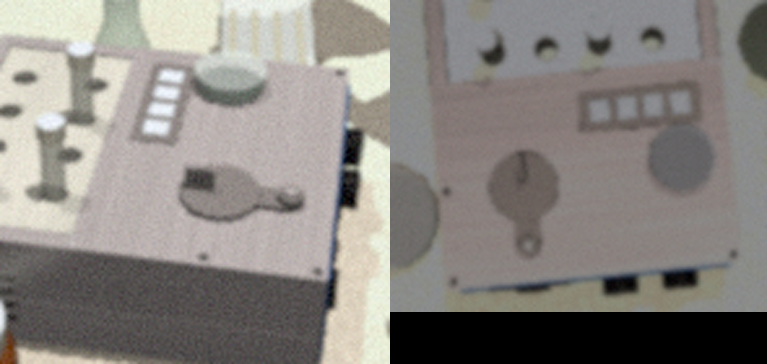

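The cover is back over the well, with its round end at (523,185) and its pivot at (529,243) in the top half of the picture. The tubes and dishes are where they stood.

```bash
python3 -c "
from cell import robot
print(robot.get_state()['force']);print(robot.close_job())"
```

```text
[-0.29979912 -0.0879955  -0.06811226]
the job is handed in; nothing more can be done
None
```

The job is done and handed in at about 20 s of the 61 s allowed; no verdict was reported.

- **Opening the cover:** I pushed the tab's side with shut fingers and swung the cover to about 1.5 rad. The side picture showed the well wholly open.
- **Reset button:** I pressed it until it met a solid stop at z = 0.080 m, its fully home height. The reaction rose from about 4 N to about 45 N there. The next picture showed the button where a fully home one should be, though its lower edge was hidden.
- **Closing the cover:** I pushed it back until its stop reacted with about 20 N, then backed off. The last pictures show it squarely over the well. The tubes and small dish on the heater look unmoved. The jar, flask, large dish and tip box were barely in view; the arm passed well above them.

At the end the arm was clear and the force on it was about zero.

The well and pivot detections were unreliable: some landed elsewhere on the heater or on the dish. I relied on a heater pose fitted to the picture corners instead, and it matched the well and button closely.

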